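# Set up the folding counter easel and stand the dial board on it

### The job

Push the easel's folding prop leg up off the base and over to the rear until it meets the rubber nose of its stop screw; press it firmly home there for a moment, without forcing it. Then take the dial board out of the slotted rack and gently stand it on the easel: lower edge behind the lip, leaning back against the leg, roughly centred, dials facing out over the lip. Let go of it and leave the other things on the bench alone.

Things in the scene. Friction and masses are not known exactly. Their poses are not given: they have to be found in the camera images.
- easel: Folding easel of dark steel, fixed to the bench. Base plate 100 mm wide (y), x=-145 to +35, top at z=10. Origin on the bench; +x to the front, away from the robot; z up. Leg hinge along y at x=-45, z=30, between two cheeks (y=+-29 to 35, up to z=39). Behind it stands the stop bracket.
- easel_lip (a point): Middle of the top of the easel's lip, a bar 8 mm thick (easel x=-6 to +2) across the full width, at easel x=-2, z=26, so 16 mm above the base plate. The board's foot goes on the base plate between leg and lip.
- leg: Prop leg: aluminium plate 80 x 54 x 8 mm. Origin on the hinge axis, x to the tip (at x=80), y along the hinge, parallel to the easel's y, z through its thickness (faces z=+-4). Folded flat it points to the easel's front with z up; it starts 30 to 51 degrees above that and swings up, over the vertical and to the rear until its z=+4 face meets the stop's nose, 6 to 24 degrees past vertical.
- leg_tip (a point): Middle of the leg's end, 80 mm from the hinge. The stiff hinge stays where left; 1.5 to 2 N here turns it. While the leg is low, a level push on its end can jam (friction about 0.6): push up along the end's arc. At the stop the push rises sharply: pressing with 8 to 13 N, 60 to 75 mm from the hinge, for half a second seats the leg; over 16 N is forcing it.
- bracket: Stop bracket behind the leg: the easel's rear post, 12 x 30 x 70 mm, origin at the middle of its foot (easel x=-105, z=10), axes as the easel's. At 58 mm above this point it carries a level brass stop screw with a rubber nose (ball, radius 6 mm) towards the leg. The screw is set differently each time: nose centre 32 to 46 mm in front of this point (+x), not measured. Thumb wheel behind.
- easel_front (a point): Point at the middle of the front end of the easel's base plate, on its top (easel x=+35, z=10).
- rack: Dark wooden rack fixed to the bench, base 70 x 130 x 12 mm high, origin under its centre on the bench. One slot 13 mm wide along y at x=0, between two walls 10 mm thick, 120 mm long, tops 38 mm above the bench; slot floor 12 mm above the bench.
- board: Loose white dial board, 10 mm thick (x), 100 mm wide (y), 150 mm tall (z), 0.14 to 0.25 kg, four watch dials on its front (+x) face, at most 2.5 mm proud, below z=110; the top 40 mm are plain. Origin at the centre of its lower edge. It starts upright in the rack's slot, front facing roughly as the easel's front does (yaws differ by up to 35 degrees).
- loupe: Bystander: black eye loupe, diameter 34 mm, 34 mm high, origin under its centre.
- holder: Bystander: aluminium movement-holder ring, diameter 48 mm, 20 mm high, origin under its centre.
- cup: Bystander: small glass cup, rim diameter 56 mm, 40 mm high, origin under its centre.

How it is judged:
On the way, in this order (a step that is already met when the one before it is completed fails the run):
1. the leg is pressed home against its stop while the board is still in the rack (contact force between leg and bracket above 9 N and distance of board from where it was at the start of the episode below 0.02 m), for 0.25 s.
2. the board is lifted clear of the rack (z of board in the frame of rack above 0.045 m), for 0.1 s.
At the end, for the whole second after the job is handed in: The leg rests against the nose of its stop; the board's lower edge stands on the base plate between leg and lip, within 20 mm of the easel's middle and square to it within 0.2 rad, leaning back against the leg (0.12 to 0.75 rad from upright), dials to the front, at rest (contact force between leg and bracket above 0.1 N and x of board in the frame of easel between -0.045 and -0.006 m and y of board in the frame of easel between -0.02 and 0.02 m and z of board in the frame of easel between 0.005 and 0.02 m and angle between board's own z axis and vertical between 0.12 and 0.75 rad and angle between the y axis of board and the y axis of easel, either way round below 0.2 rad and x of easel_front in the frame of board above 0 m and contact force between board and leg above 0.05 N and linear speed of board below 0.01 m/s and angular speed of board below 0.1 rad/s); the robot touches nothing.
It fails at once if the robot pushes on the leg with more than 16 N (contact force between any of the fingers, the arm and leg above 16 N).
It fails at once if the board is pressed or banged on the easel with more than 40 N (contact force between board and easel above 40 N).
It fails at once if the board is dropped or falls (faster than 0.4 m/s out of the fingers) (linear speed of board above 0.4 m/s and contact force between the fingers and board below 0.1 N).
It fails at once if a bystander is moved by more than 20 mm (distance of any of loupe, holder, cup from where it was at the start of the episode above 0.02 m).
It also fails if it takes over 69 s, if anything falls off the work surface, if the arm or the gripper's body presses on something with over 40 N, if the wrist force passes 120 N, or if a joint passes its speed limit or range.

### The arm

A 6-joint arm with a two-finger parallel gripper is mounted at the origin on the work surface. World frame = base frame: x ahead of the robot, y to its left, z up, the work surface at z = 0. Lengths are in m, angles in rad, forces in N, time in s.
With the tool pointing down it reaches from about 0.275 to 0.825 m from the base axis. Payload 4.9 kg.
Tool frame: the origin (TCP) lies midway between the tips of the shut fingers; the grasp point (between the pads) lies 19 mm behind it (ctrl.grip_point_offset is the distance from the TCP to the grasp point, in m); z points along the fingers, y is the line along which they close (so a half turn about z gives the same grasp; the last joint's range is limited). The gripper opens to 85 mm and grips with 20 to 120 N. Pads are 22 mm wide; open, the fingers measure 114 mm over their backs; the gripper's body (76 mm by 85 mm) begins 54 mm behind the grasp point. The pads swing forward as they close: fully open they stand 13 mm farther back than shut.
Start: joints at [1.077, 0.326, -0.193, 1.052, 0, 1.437], TCP at [0.194, 0.515, 0.231] pointing down, gripper open.
Joint ranges: [-2.65, 2.65], [-0.97, 1.79], [-1.3, 1.35], [-1.93, 2.1], [-1.47, 1.37], [-3.14, 3.14]. Speed limits (rad/s): [2.57, 2.57, 3.14, 3.14, 3.14, 3.14].

### API

Orientations are given as a rotation vector (axis times angle).
In Python, from station import sensors, capture, camera_info, workorder, ctrl gives the robot as it stands. The module is installed in compiled form; this text tells all that it offers.
- The arm moves only by the shell command python3 -m inch 'ROWS'. ROWS is JSON, a list of rows, each a list of 3 entries, a list of its own where there are three numbers: the shift along the tool's x, y, z in m, then the turn about the tool's z in degrees, then the opening in per cent of the stroke, from 0 (shut) to 100 (fully open). A call has 1 to 12 rows; each row is the pose to reach, as a shift and turn from the pose commanded when the call began, along the tool's axes at that moment; what a row does not reach only later rows make up. A row lasts 1/12 s, in which the tool goes at most 41.7 mm and 7.16 degrees, less where a joint would pass 70% of its speed; a pose out of reach is approached as far as the arm can. A call with a gripper value outside its range is refused whole. The fingers move at their own pace and stop on an object; the grip force is fixed at half the most. Time passes only in rows, so rows that repeat a pose let the fingers close. It gives the time, the measured TCP pose, the force, the opening and the grip force at its end, in the units of the state.
- sensors.get_obs(): the state, without advancing time (a new reading comes with each control period).
- capture(name): name is "scene" or "top" or "wrist"; returns the picture (420x560x3 uint8, red, green, blue); there is no depth.
- camera_info(name): a dict with "fx", "fy", "cx", "cy" (pixels), "xyz" and "orientation" of the camera in the world. Camera axes: x right, y down, z forward; pixel columns grow to the right and rows downward; lengths in m; the calibration is good to about 2 mm. A picture is of the moment at which its call begins: read the wrist's pose just before it. camera_info takes no time and is no camera call; for the wrist camera it gives the pose at the moment of the call.
- workorder.close_job(): hands the job in; it is judged then, once.
The state is a dict: "t": time; "q": joint angles; "qd": joint speeds; "tau": joint torques, N m; "tcp_pos": TCP position; "tool_rot": TCP orientation; "force": force on the tool from outside, world axes, zero at the start; "torque": the same for the moment, N m; "finger_gap": opening from 0.0 (shut) to 1.0 (fully open); "grip_force": force on a finger pad.
Only numpy, scipy, OpenCV 4.12 (cv2) and the standard library are available. Lean on these libraries where they do the work, as an engineer would, in place of code of your own. Each camera call takes 0.05 s, during which the arm holds its last target. There are 200 camera calls.

## Working session

There is one attempt and no reset: what is moved stays moved. The work goes in short steps, Python scripts to look and compute and a shell command to move; the robot and the scene stay as the last step left them, time stands still between calls to the robot, and variables do not carry over. Pictures are saved under pics/ and viewed, at most 13 in all, crops included, and the job is handed in when it is done.

```bash
mkdir -p pics; cat > h.py <<'E'
import numpy as np,cv2
from scipy.spatial.transform import Rotation as R
from station import sensors,capture,camera_info,workorder,ctrl
def cam(n):
    c=camera_info(n); o=np.array(c["orientation"],float)
    M=R.from_rotvec(o).as_matrix() if o.shape==(3,) else (o if o.shape==(3,3) else R.from_quat(o).as_matrix())
    return c,M,np.array(c["xyz"])
def ray(C,u,v):
    c,M,p=C; d=M@np.array([(u-c["cx"])/c["fx"],(v-c["cy"])/c["fy"],1]); return p,d/np.linalg.norm(d)
def onz(C,u,v,z):
    p,d=ray(C,u,v); return p+d*(z-p[2])/d[2]
def tri(rays):
    A=np.zeros((3,3));b=np.zeros(3)
    for p,d in rays:
        P=np.eye(3)-np.outer(d,d);A+=P;b+=P@p
    x=np.linalg.solve(A,b); return x,[np.linalg.norm((np.eye(3)-np.outer(d,d))@(x-p)) for p,d in rays]
def proj(C,X):
    c,M,p=C; q=M.T@(np.array(X)-p); return np.array([c["fx"]*q[0]/q[2]+c["cx"],c["fy"]*q[1]/q[2]+c["cy"]])
def save(n,f):
    im=capture(n); cv2.imwrite(f"pics/{f}.png",im[:,:,::-1]); return im
E
python3 - <<'E'
from h import *
for n in("scene","top"):
    save(n,n+"0"); print(camera_info(n))
print(sensors.get_obs())
E
```

```text
{'fx': 526.2038803304182, 'fy': 526.2038803304182, 'cx': 277.90820526206346, 'cy': 212.91050433009784, 'xyz': array([1.31888159, 0.24362852, 0.75754738]), 'orientation': array([-1.46050872, -2.12106816,  0.85537077])}
{'fx': 399.6048976088189, 'fy': 399.6048976088189, 'cx': 271.69736675327306, 'cy': 207.59726697135605, 'xyz': array([ 0.55061187, -0.02128975,  0.88310754]), 'orientation': array([-2.16349708,  2.1502452 , -0.15005493])}
{'t': 0.1, 'q': array([ 1.07682934e+00,  3.26900670e-01, -1.93465671e-01,  1.05204081e+00,
       -1.01655122e-05,  1.43660120e+00]), 'qd': array([ 0.0020858 ,  0.00035172,  0.00107584, -0.00231946,  0.00137356,
        0.00083695]), 'tau': array([ 1.69004761e-03, -4.44238293e+01,  2.63038838e+01,  7.90615682e-03,
       -7.06769197e-05,  1.27596067e-05]), 'tcp_pos': array([0.1933693 , 0.51432005, 0.23057025]), 'tool_rot': array([-5.61997929e-01, -3.09041924e+00,  2.41105961e-03]), 'force': array([ 0.14642905, -0.55707015, -0.51214987]), 'torque': array([ 0.004908  , -0.00688451, -0.06000188]), 'grip_force': 0.0, 'finger_gap': 1.0013056726936589}
```

View pics/scene0.png

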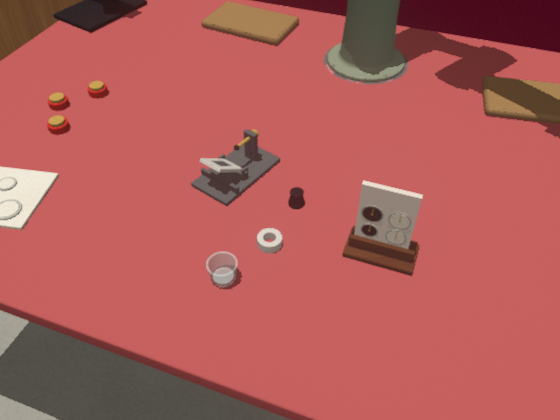

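View pics/top0.png

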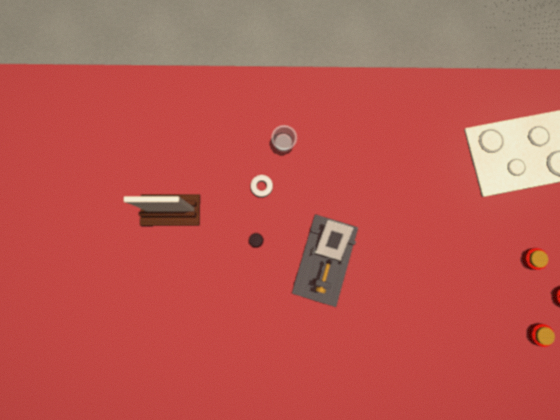

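The scene view shows the easel around (237,172) with its raised leg, the board in the rack at (388,220), the loupe (297,198), holder (270,240) and cup (222,270). In the top view the easel base is about (325,260), front up, and the rack about (170,210). Next I measure the corners.

```bash
python3 - <<'E'
from h import *
im=cv2.imread("pics/top0.png"); hsv=cv2.cvtColor(im,cv2.COLOR_BGR2HSV)
C=cam("top")
print(C[1][:,2])
h,s,v=[a.astype(int) for a in cv2.split(hsv)]
red=((h<8)|(h>172))&(s>150)&(v>90)
def box(x0,y0,x1,y1,z,m,name):
    mm=np.zeros(m.shape,np.uint8); mm[y0:y1,x0:x1]=m[y0:y1,x0:x1]*255
    mm=cv2.morphologyEx(mm,cv2.MORPH_OPEN,np.ones((3,3),np.uint8))
    cs,_=cv2.findContours(mm,cv2.RETR_EXTERNAL,cv2.CHAIN_APPROX_NONE); c=max(cs,key=cv2.contourArea)
    b=cv2.boxPoints(cv2.minAreaRect(c)); P=np.array([onz(C,*p,z) for p in b])
    print(name,b.round(1).tolist(),P.round(4).tolist(),"sides",[np.linalg.norm(P[i]-P[i-3]).round(4) for i in range(4)],"c",P.mean(0).round(4))
box(285,208,365,312,.01,~red,"easel")
box(120,185,205,230,.012,~red&(v<110),"rack")
box(120,185,205,230,.162,~red&(v>170)&(s<60),"boardtop")
for n,(a,z) in dict(loupe=((247,230,267,250),.017),holder=((248,172,276,199),.01),cup=((268,123,300,154),.02)).items(): box(*a,z,~red,n)
for i,n in enumerate(("scene0","top0")):
    im=cv2.imread(f"pics/{n}.png"); 
    a=im[120:210,180:290] if i==0 else im[205:315,285:365]
    cv2.imwrite(f"pics/z{i}.png",cv2.resize(a,None,fx=5,fy=5,interpolation=cv2.INTER_CUBIC))
a=cv2.resize(im[205:315,285:365],None,fx=5,fy=5,interpolation=3); b=cv2.imread("pics/z0.png")
o=np.zeros((550,800,3),np.uint8); o[:,:400]=a; bb=cv2.resize(b,(400,327)); o[:327,400:]=bb; cv2.imwrite("pics/z.png",o)
E
```

```text
[ 0.13108953 -0.00706867 -0.99134533]
easel [[290.0, 293.5], [314.1000061035156, 212.89999389648438], [360.20001220703125, 226.8000030517578], [336.0, 307.29998779296875]] [[0.4806, -0.0677, 0.01], [0.6548, -0.121, 0.01], [0.625, -0.2219, 0.01], [0.4521, -0.1661, 0.01]] sides [np.float64(0.1822), np.float64(0.1052), np.float64(0.1816), np.float64(0.1024)] c [ 0.5531 -0.1442  0.01  ]
rack [[135.8000030517578, 196.0], [198.0, 194.60000610351562], [198.60000610351562, 224.0], [136.39999389648438, 225.3000030517578]] [[0.6896, 0.2718, 0.012], [0.6936, 0.1352, 0.012], [0.6287, 0.1319, 0.012], [0.6249, 0.2672, 0.012]] sides [np.float64(0.1367), np.float64(0.065), np.float64(0.1354), np.float64(0.0649)] c [0.6592 0.2015 0.012 ]
boardtop [[124.0, 197.0], [178.0, 197.0], [178.0, 201.0], [124.0, 201.0]] [[0.6636, 0.2427, 0.162], [0.6643, 0.1445, 0.162], [0.6569, 0.1443, 0.162], [0.6563, 0.2423, 0.162]] sides [np.float64(0.0982), np.float64(0.0074), np.float64(0.098), np.float64(0.0074)] c [0.6603 0.1934 0.162 ]
loupe [[249.0, 234.0], [262.0, 234.0], [262.0, 246.0], [249.0, 246.0]] [[0.6071, 0.0214, 0.017], [0.6073, -0.0068, 0.017], [0.5814, -0.007, 0.017], [0.5812, 0.021, 0.017]] sides [np.float64(0.0282), np.float64(0.0259), np.float64(0.028), np.float64(0.0259)] c [0.5943 0.0072 0.017 ]
holder [[250.0, 174.0], [273.0, 174.0], [273.0, 197.0], [250.0, 197.0]] [[0.7412, 0.0212, 0.01], [0.7416, -0.03, 0.01], [0.6897, -0.0303, 0.01], [0.6894, 0.0206, 0.01]] sides [np.float64(0.0512), np.float64(0.0519), np.float64(0.0509), np.float64(0.0519)] c [ 0.7155 -0.0046  0.01  ]
cup [[271.0, 124.0], [297.0, 124.0], [297.0, 152.0], [271.0, 152.0]] [[0.8537, -0.0248, 0.02], [0.8542, -0.0831, 0.02], [0.7897, -0.0829, 0.02], [0.7892, -0.0252, 0.02]] sides [np.float64(0.0583), np.float64(0.0645), np.float64(0.0577), np.float64(0.0645)] c [ 0.8217 -0.054   0.02  ]
```

View pics/z.png

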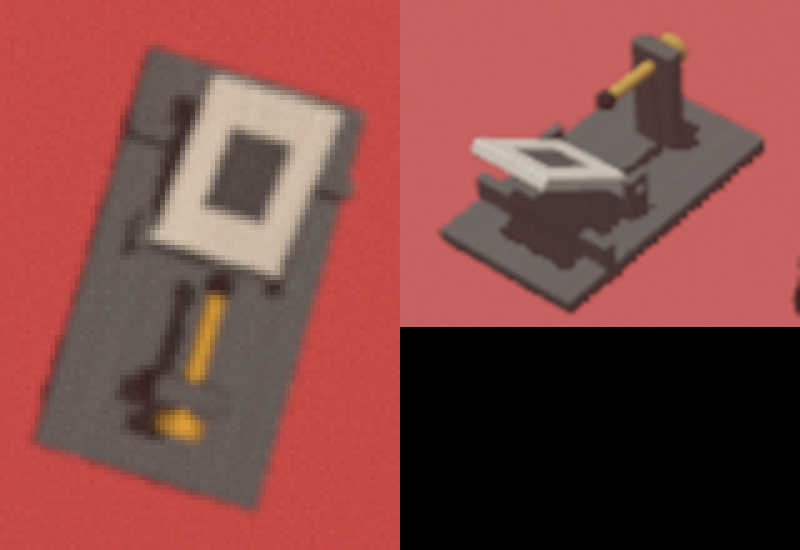

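Crop shows, in full-image pixels: leg tip corners at about top (327,220),(354,228) and scene (220,172),(201,159). The nose is at top (329,262) and scene (236,147). Next I triangulate these.

```bash
cat >> h.py <<'E'
def plan(target,yawdeg=None):
    """tool-frame shift to TCP target (world); turn so tool y lies along world yaw (mod 180)"""
    o=sensors.get_obs(); M=R.from_rotvec(o["tool_rot"]).as_matrix()
    d=M.T@(np.array(target)-o["tcp_pos"]); t=0
    if yawdeg is not None:
        w=M.T@np.array([np.cos(np.radians(yawdeg)),np.sin(np.radians(yawdeg)),0]); t=(np.degrees(np.arctan2(-w[0],w[1]))+90)%180-90
    print("tcp",o["tcp_pos"].round(4),"q6",o["q"][5].round(3),"shift mm",(d*1000).round(1),"turn",round(t,1))
E
python3 - <<'E'
from h import *
T,S=cam("top"),cam("scene")
pr=dict(tipR=((354,228),(200.6,159)),tipL=((327.4,220),(219.9,171.7)),nose=((328.6,262),(236.4,147.5)),hingeL=((315,253),(239,168)),
 wheel=((321,290),(254,132)),baseFL=((315,214),(227.2,199.5)),baseFR=((358,227),(191.3,184)),baseRR=None)
yaw=np.radians(-17); E=np.array([.6057,-.1603,0]); Re=R.from_euler("z",yaw)
for k,p in pr.items():
    if p:
        x,r=tri([ray(T,*p[0]),ray(S,*p[1])]); print(k,x.round(4),(np.array(r)*1000).round(1),"easel mm",(Re.inv().apply(x-E)*1000).round(1))
# predictions from top-only easel pose
for q in([35,50,10],[35,-50,10],[-145,50,10],[-145,-50,10],[-105,0,80]):
    w=E+Re.apply(np.array(q)/1000); print(q,"top",proj(T,w).round(1),"scene",proj(S,w).round(1))
M=R.from_rotvec(sensors.get_obs()["tool_rot"]).as_matrix(); print(M.round(2).tolist(), ctrl.grip_point_offset)
E
```

```text
tipR [ 0.6163 -0.1929  0.0715] [2.2 2.2] easel mm [ 19.7 -28.1  71.5]
tipL [ 0.6333 -0.1408  0.0677] [0.8 0.8] easel mm [20.7 26.7 67.7]
nose [ 0.548  -0.1432  0.0633] [0.4 0.4] easel mm [-60.2  -0.5  63.3]
hingeL [ 0.5685 -0.1245  0.0288] [4.8 4.8] easel mm [-46.   23.3  28.8]
wheel [ 0.4923 -0.1265  0.0683] [0.3 0.3] easel mm [-118.3   -0.9   68.3]
baseFL [ 0.6515 -0.1212  0.0146] [1.2 1.2] easel mm [32.4 50.8 14.6]
baseFR [ 0.6246 -0.2177  0.0018] [1.3 1.3] easel mm [ 34.9 -49.3   1.8]
[35, 50, 10] top [314.9 213.4] scene [225.6 201.6]
[35, -50, 10] top [358.6 226.9] scene [189.9 180.9]
[-145, 50, 10] top [291.1 293. ] scene [280.2 156.1]
[-145, -50, 10] top [335.8 307.2] scene [245.6 138.8]
[-105, 0, 80] top [323.1 283.8] scene [249.9 130.7]
[[-0.94, 0.35, -0.0], [0.35, 0.94, -0.0], [0.0, -0.0, -1.0]] 0.0187
```

```bash
cat >> h.py <<'E'
EO=np.array([.6057,-.1603,0]); RE=R.from_euler("z",-17,degrees=True)
def ew(x,y,z): return EO+RE.apply(np.array([x,y,z])/1000)
def we(p): return RE.inv().apply(np.array(p)-EO)*1000
E
python3 - <<'E'
from h import *
plan(ew(60,0,180),73)
E
```

```text
tcp [0.1934 0.5143 0.2306] q6 1.437 shift mm [-683.3 -482.4   51.2] turn -3.6
```

```bash
python3 -m inch '[[[-683,-482,51],-3.6,0],[[-683,-482,51],-3.6,0]]' 2>&1 | tail -5; python3 -c "
from h import *
plan(ew(60,0,180),73)"
```

```text
tcp_pos: [0.2399, 0.4461, 0.2255]
tool_rot: [-0.455, -3.108, 0.0]
force: [1.3, -0.7, 0.5]
finger_gap: 0.742
grip_force: 0.0
tcp [0.2399 0.4461 0.2255] q6 1.222 shift mm [-584.2 -476.6   45.7] turn 0.4
```

```bash
python3 -m inch '[[[-0.584,-0.477,0.046],0.4,0],[[-0.584,-0.477,0.046],0.4,0],[[-0.584,-0.477,0.046],0.4,0],[[-0.584,-0.477,0.046],0.4,0],[[-0.584,-0.477,0.046],0.4,0],[[-0.584,-0.477,0.046],0.4,0],[[-0.584,-0.477,0.046],0.4,0],[[-0.584,-0.477,0.046],0.4,0],[[-0.584,-0.477,0.046],0.4,0],[[-0.584,-0.477,0.046],0.4,0],[[-0.584,-0.477,0.046],0.4,0],[[-0.584,-0.477,0.046],0.4,0]]' >/dev/null; python3 -c "
from h import *
plan(ew(60,0,180),73)"
```

```text
tcp [0.5181 0.029  0.1954] q6 0.218 shift mm [-200.3 -153.9   15.3] turn -0.4
```

```bash
python3 -m inch '[[[-0.2,-0.154,0.015],-0.4,0],[[-0.2,-0.154,0.015],-0.4,0],[[-0.2,-0.154,0.015],-0.4,0],[[-0.2,-0.154,0.015],-0.4,0],[[-0.2,-0.154,0.015],-0.4,0],[[-0.2,-0.154,0.015],-0.4,0],[[-0.2,-0.154,0.015],-0.4,0],[[-0.2,-0.154,0.015],-0.4,0],[[-0.2,-0.154,0.015],-0.4,0],[[-0.2,-0.154,0.015],-0.4,0]]'; python3 -c "
from h import *
plan(ew(60,0,55),73)
save('wrist','w1');print(camera_info('wrist'))"
```

```text
t: 2.1
tcp_pos: [0.6615, -0.1745, 0.1806]
tool_rot: [-0.463, -3.106, -0.001]
force: [0.0, 0.8, -0.1]
finger_gap: 0.001
grip_force: 0.0
tcp [ 0.6615 -0.1745  0.1806] q6 -0.07 shift mm [ -2.7  -2.8 125.6] turn 0.0
{'fx': 305.1926536889415, 'fy': 305.1926536889415, 'cx': 286.0335148505187, 'cy': 213.51535463654233, 'xyz': array([ 0.58467422, -0.15153178,  0.32414907]), 'orientation': array([2.30769213, 1.70953702, 0.2741304 ])}
```

View pics/w1.png

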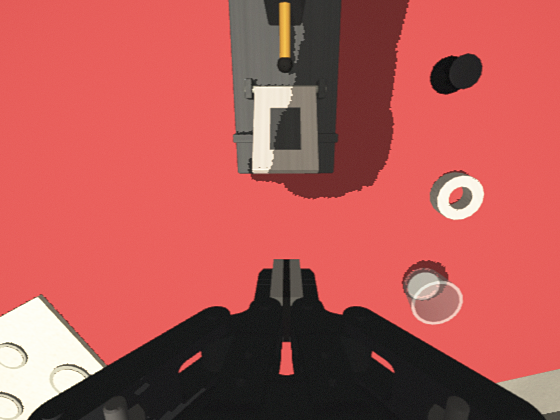

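Wrist view: the base is square to the image, with its front edge at v≈173 from u 237 to 334. The leg tip end is at v≈172, u 250–319, the nose at (285,65) and the lip ears at v≈138. I check these against the easel frame.

```bash
python3 - <<'E'
from h import *
W=cam("wrist")
for n,u,v,z in[("frontL",334,173,10),("frontR",237,173,10),("lipL",336,138,26),("lipR",233,138,26),("tipR",250,172,70),("tipL",319,172,70),("nose",285,65,68),("hinge",253,88,32),("hinge",318,88,32)]:
    print(n,we(onz(W,u,v,z/1000)).round(1))
print(we(sensors.get_obs()["tcp_pos"]))
S=np.array([0.6615,-0.1745,0.1806]);print(proj(W,S))
E
```

```text
frontL [36.8 51.8 10. ]
frontR [ 36.9 -48.9  10. ]
lipL [ 0.2 49.5 26. ]
lipR [  0.3 -48.4  26. ]
tipR [ 24.7 -28.2  70. ]
tipL [24.6 29.7 70. ]
nose [-57.1   1.2  68. ]
hinge [-43.4 -27.4  32. ]
hinge [-43.5  30.3  32. ]
[ 57.58083395   2.94910257 181.02666923]
[287.06699767 272.2841876 ]
```

```bash
python3 -m inch '[[[0,-0.002,0.04],0,0],[[0,-0.002,0.08],0,0],[[0,-0.002,0.115],0,0],[[0,-0.002,0.126],0,0],[[0.005,-0.002,0.126],0,0],[[0.01,-0.002,0.126],0,0]]'; python3 -c "
from h import *
print(we(sensors.get_obs()['tcp_pos']))"
```

```text
t: 2.65
tcp_pos: [0.6522, -0.174, 0.0559]
tool_rot: [0.463, 3.107, -0.0]
force: [0.7, -0.3, 0.8]
finger_gap: -0.003
grip_force: 0.0
[48.45804871  0.44470591 55.85055617]
```

```bash
python3 -m inch '[[[0.005,0,0],0,0],[[0.009,0,0],0,0],[[0.0115,0,-0.002],0,0],[[0.014,0,-0.006],0,0],[[0.017,0,-0.010],0,0],[[0.021,0,-0.015],0,0]]'; python3 -c "
from h import *
print(we(sensors.get_obs()['tcp_pos']));save('wrist','w2')"
```

```text
t: 3.15
tcp_pos: [0.6331, -0.1691, 0.071]
tool_rot: [0.464, 3.104, -0.001]
force: [2.9, -1.1, -1.1]
finger_gap: -0.001
grip_force: 1.3
[28.79473501 -0.35844    70.99693977]
```

View pics/w2.png

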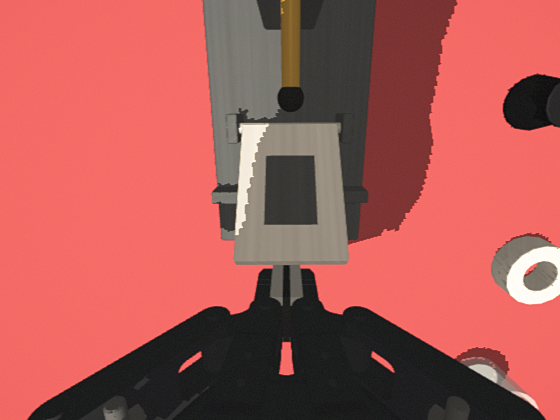

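The leg's end is against the fingers (end edge at v≈262) and rising. I continue along the arc.

```bash
python3 -m inch '[[[0.004,0,-0.005],0,0],[[0.009,0,-0.0095],0,0],[[0.0145,0,-0.0135],0,0],[[0.0205,0,-0.0175],0,0],[[0.0265,0,-0.0205],0,0],[[0.033,0,-0.0235],0,0],[[0.04,0,-0.0255],0,0]]'; python3 -c "
from h import *
print(we(sensors.get_obs()['tcp_pos']))"
```

```text
t: 3.78
tcp_pos: [0.5929, -0.1567, 0.0956]
tool_rot: [-0.465, -3.107, 0.0]
force: [2.6, -0.9, 1.9]
finger_gap: 0.002
grip_force: 1.2
[-13.31155368  -0.31651151  95.60437161]
```

```bash
python3 -m inch '[[[0.005,0,-0.001],0,0],[[0.01,0,-0.001],0,0],[[0.014,0,-0.001],0,0],[[0.018,0,-0.001],0,0],[[0.0205,0,-0.001],0,0]]'; python3 -m inch '[[[0.001,0,0],0,0],[[0.002,0,0],0,0],[[0.003,0,0],0,0]]';  python3 -c "
from h import *
print(we(sensors.get_obs()['tcp_pos']))"
```

```text
t: 4.2
tcp_pos: [0.5734, -0.1506, 0.0958]
tool_rot: [-0.465, -3.106, -0.0]
force: [2.1, -0.5, 1.2]
finger_gap: -0.001
grip_force: 0.9
t: 4.45
tcp_pos: [0.5712, -0.15, 0.0959]
tool_rot: [-0.465, -3.106, -0.0]
force: [2.0, -0.7, -1.2]
finger_gap: 0.003
grip_force: 0.8
[-36.0544826   -0.20061338  95.8932015 ]
```

```bash
for i in 1 2 3; do python3 -m inch '[[[0.0005,0,0],0,0],[[0.001,0,0],0,0]]' | egrep 'tcp_pos|^force|grip'; done;  python3 -c "
from h import *
print(we(sensors.get_obs()['tcp_pos']));save('wrist','w3')"
```

```text
tcp_pos: [0.5703, -0.1497, 0.096]
force: [1.4, -0.3, -1.3]
grip_force: 0.8
tcp_pos: [0.5697, -0.1495, 0.0962]
force: [3.5, -0.4, -1.0]
grip_force: 1.4
tcp_pos: [0.5694, -0.1494, 0.0964]
force: [4.7, -1.3, -2.5]
grip_force: 2.4
[-37.92383028  -0.24095566  96.40649948]
```

View pics/w3.png

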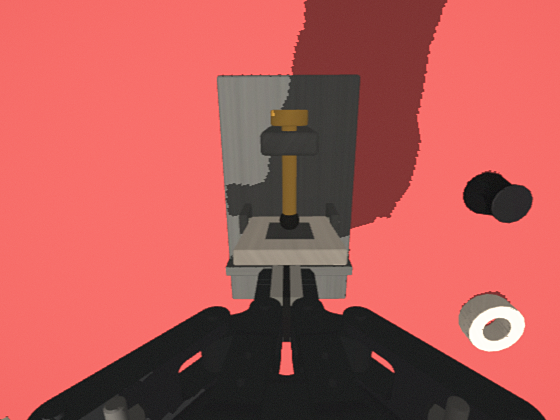

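The leg now meets the nose at (289,222) and the force is rising. I increase it in small steps.

```bash
for i in 1 2 ; do python3 -m inch '[[[0.0007,0,0],0,0],[[0.0007,0,0],0,0]]' | egrep 'tcp_pos|^force|grip'; done
```

```text
tcp_pos: [0.5691, -0.1494, 0.0966]
force: [5.0, -1.7, -3.1]
grip_force: 2.8
tcp_pos: [0.5689, -0.1494, 0.0967]
force: [7.1, -2.0, -3.5]
grip_force: 3.3
```

```bash
for i in 1 2 ; do python3 -m inch '[[[0.0006,0,0],0,0],[[0.0006,0,0],0,0]]' | egrep '^t:|tcp_pos|^force|grip'; done
```

```text
t: 5.5
tcp_pos: [0.5688, -0.1493, 0.0968]
force: [8.4, -1.8, -4.5]
grip_force: 3.8
t: 5.67
tcp_pos: [0.5688, -0.1493, 0.0969]
force: [8.6, -2.7, -5.9]
grip_force: 4.2
```

```bash
python3 -m inch '[[[0.0003,0,0.0006],0,0],[[0.0006,0,0.0012],0,0],[[0.0006,0,0.0012],0,0]]' | egrep '^t:|tcp_pos|^force|grip'; python3 -m inch '[[[0,0,0],0,0],[[0,0,0],0,0],[[0,0,0],0,0]]' | egrep '^t:|tcp_pos|^force|grip'
```

```text
t: 5.92
tcp_pos: [0.5688, -0.1493, 0.0968]
force: [9.7, -2.1, 0.6]
grip_force: 4.1
t: 6.17
tcp_pos: [0.5688, -0.1493, 0.0968]
force: [7.8, -1.9, 0.6]
grip_force: 4.1
```

```bash
for i in 1 2; do python3 -m inch '[[[0.0005,0,0],0,0],[[0.0005,0,0],0,0],[[0.0005,0,0],0,0],[[0.0005,0,0],0,0]]' | egrep '^t:|tcp_pos|^force|grip';done
```

```text
t: 6.5
tcp_pos: [0.5687, -0.1493, 0.0968]
force: [9.4, -2.4, -0.0]
grip_force: 4.6
t: 6.83
tcp_pos: [0.5686, -0.1493, 0.0968]
force: [9.5, -2.5, -1.3]
grip_force: 5.0
```

```bash
python3 -m inch '[[[0.0006,0,0],0,0],[[0.0006,0,0],0,0],[[0.0006,0,0],0,0],[[0.0006,0,0],0,0],[[0.0006,0,0],0,0],[[0.0006,0,0],0,0]]' | egrep '^t:|tcp_pos|^force|grip'; python3 -m inch '[[[-0.003,0,0],0,0],[[-0.01,0,0],0,0],[[-0.04,0,0],0,0],[[-0.06,0,0],0,0],[[-0.06,0,-0.04],0,0],[[-0.06,0,-0.08],0,0],[[-0.06,0,-0.12],0,0],[[-0.06,0,-0.12],0,0]]' | egrep '^t:|tcp_pos|^force|grip'
python3 -c "
from h import *
plan([.66,.13,.30],0); save('wrist','w4'); save('top','t4');save('scene','s4')"
```

```text
t: 7.33
tcp_pos: [0.5685, -0.1492, 0.0968]
force: [11.2, -3.6, -3.3]
grip_force: 5.5
t: 8.0
tcp_pos: [0.6243, -0.1665, 0.223]
force: [1.2, -0.7, 0.9]
grip_force: 0.0
tcp [ 0.6243 -0.1665  0.223 ] q6 -0.078 shift mm [ 51.8 293.9 -77.8] turn 73.0
```

```bash
python3 -m inch '[[[0.04,0.256,-0.078],73,60],[[0.04,0.256,-0.078],73,60],[[0.04,0.256,-0.078],73,60],[[0.04,0.256,-0.078],73,60],[[0.04,0.256,-0.078],73,60],[[0.04,0.256,-0.078],73,60],[[0.04,0.256,-0.078],73,60],[[0.04,0.256,-0.078],73,60],[[0.04,0.256,-0.078],73,60],[[0.04,0.256,-0.078],73,60],[[0.04,0.256,-0.078],73,60],[[0.04,0.256,-0.078],73,60]]' | egrep '^t:|tcp_pos|rot|^force|grip'; python3 -c "
from h import *
a=save('wrist','w5')[:,:,::-1]; t=cv2.imread('pics/w4.png')
o=np.hstack([cv2.resize(a,(400,300)),cv2.resize(t,(400,300))]); o=np.vstack([o,cv2.resize(np.hstack([cv2.imread('pics/s4.png')[120:210,180:300],cv2.imread('pics/t4.png')[215:305,285:405]]),(800,300))]);cv2.imwrite('pics/m5.png',o)
print(sensors.get_obs()['q'].round(3));import pickle;pickle.dump(cam('wrist'),open('w5.pkl','wb'))"
```

```text
t: 9.15
tcp_pos: [0.6564, 0.0913, 0.2903]
tool_rot: [-2.219, -2.218, 0.006]
force: [0.4, 0.1, 0.5]
grip_force: 0.0
[ 0.027  0.526  0.266  1.315 -0.     1.597]
```

View pics/m5.png

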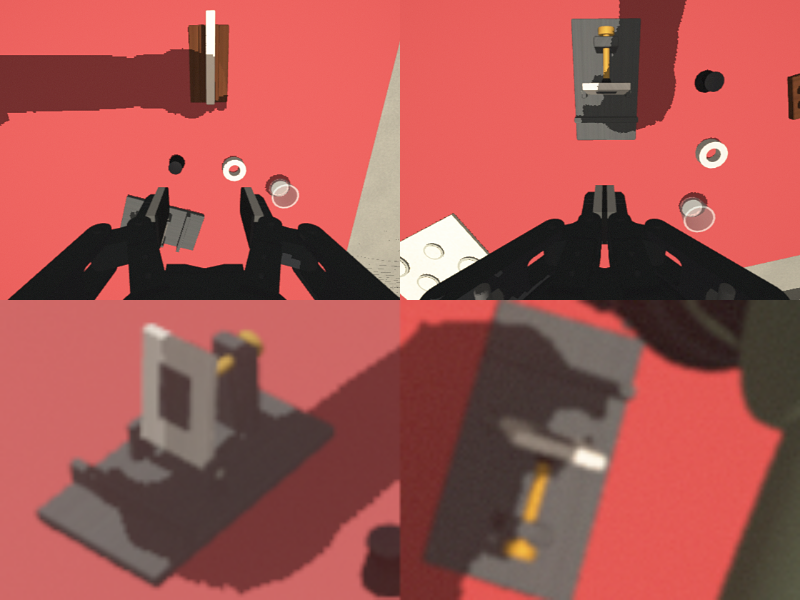

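The leg is standing at its stop. In w5 the board is a strip at about (210,57)×1.4 in the rack. I fit its top edge.

```bash
python3 - <<'E'
from h import *
import pickle
W=pickle.load(open('w5.pkl','rb')); im=cv2.imread('pics/w5.png'); hsv=cv2.cvtColor(im,cv2.COLOR_BGR2HSV)
h,s,v=cv2.split(hsv)
m=np.zeros(s.shape,np.uint8); m[5:155,255:330]=((s<70)&(v>90))[5:155,255:330]*255
cs,_=cv2.findContours(m,cv2.RETR_EXTERNAL,cv2.CHAIN_APPROX_NONE); c=max(cs,key=cv2.contourArea)
b=cv2.boxPoints(cv2.minAreaRect(c)); P=np.array([onz(W,*p,.162) for p in b]); print(b,P.round(4),P.mean(0).round(4))
print([np.linalg.norm(P[i]-P[i-3]).round(4) for i in range(4)])
for r in range(16,146,12): 
    q=np.flatnonzero(m[r]); print(r,q.min(),q.max(),onz(W,q.min(),r+.5,.162).round(4)[:2],onz(W,q.max()+1,r+.5,.162).round(4)[:2])
E
```

```text
[[287.99997 144.99997]
 [287.99997  14.     ]
 [299.99997  14.     ]
 [299.99997 144.99997]] [[0.6578 0.1439 0.162 ]
 [0.6576 0.2429 0.162 ]
 [0.6668 0.2429 0.162 ]
 [0.6683 0.1439 0.162 ]] [0.6626 0.1934 0.162 ]
[np.float64(0.099), np.float64(0.0092), np.float64(0.099), np.float64(0.0105)]
16 288 300 [0.6576 0.2413] [0.6676 0.2413]
28 288 300 [0.6576 0.2331] [0.6678 0.2331]
40 288 300 [0.6576 0.2248] [0.6679 0.2248]
52 288 300 [0.6576 0.2163] [0.668  0.2163]
64 288 300 [0.6577 0.2076] [0.6682 0.2076]
76 288 300 [0.6577 0.1988] [0.6683 0.1988]
88 288 299 [0.6577 0.1897] [0.6676 0.1897]
100 288 300 [0.6577 0.1804] [0.6686 0.1804]
112 288 299 [0.6578 0.1709] [0.6679 0.1709]
124 288 300 [0.6578 0.1611] [0.6689 0.1611]
136 289 300 [0.6587 0.1511] [0.6691 0.1512]
```

```bash
python3 -c "
from h import *
plan([.662,.1934,.126],0)"
```

```text
tcp [0.6567 0.0912 0.2907] q6 1.597 shift mm [102.3   6.2 164.7] turn 0.1
```

```bash
python3 -m inch '[[[0.034,0.003,0],0,60],[[0.068,0.006,0],0,60],[[0.102,0.006,0],0,60],[[0.102,0.006,0.04],0,60],[[0.102,0.006,0.08],0,60],[[0.102,0.006,0.11],0,60],[[0.102,0.006,0.14],0,60],[[0.102,0.006,0.155],0,60],[[0.102,0.006,0.165],0,60],[[0.102,0.006,0.165],0,60]]' | egrep '^t:|tcp_pos|rot|^force|grip'; python3 -c "
from h import *
plan([.662,.1934,.126],0)"
python3 -m inch '[[[0,0,0],0,20],[[0,0,0],0,20],[[0,0,0],0,20],[[0,0,0],0,15],[[0,0,0],0,12],[[0,0,0],0,8]]'
```

```text
t: 10.03
tcp_pos: [0.6617, 0.1926, 0.1244]
tool_rot: [-2.219, -2.219, 0.008]
force: [-0.3, -0.3, -0.0]
grip_force: 0.0
tcp [0.6617 0.1926 0.1244] q6 1.747 shift mm [ 0.8  0.3 -1.6] turn 0.0
t: 10.53
tcp_pos: [0.6644, 0.1933, 0.1296]
tool_rot: [2.221, 2.221, 0.002]
force: [-1.1, -0.1, 5.5]
finger_gap: 0.107
grip_force: 59.3
```

```bash
python3 -m inch '[[[0,0,-0.01],0,5],[[0,0,-0.02],0,5],[[0,0,-0.04],0,5],[[0,0,-0.06],0,5],[[0,0,-0.08],0,5],[[0,0,-0.1],0,5],[[0,0,-0.1],0,5],[[0,0,-0.1],0,5]]'; python3 -c "
from h import *
plan(ew(-14,0,230),-17); save('scene','s6');save('top','t6')"
```

```text
t: 11.2
tcp_pos: [0.6649, 0.1933, 0.2296]
tool_rot: [2.22, 2.22, 0.004]
force: [0.7, 0.2, -3.3]
finger_gap: 0.106
grip_force: 58.6
tcp [0.6649 0.1933 0.2296] q6 1.748 shift mm [-349.5  -72.5   -0.9] turn 17.0
```

View pics/s6.png

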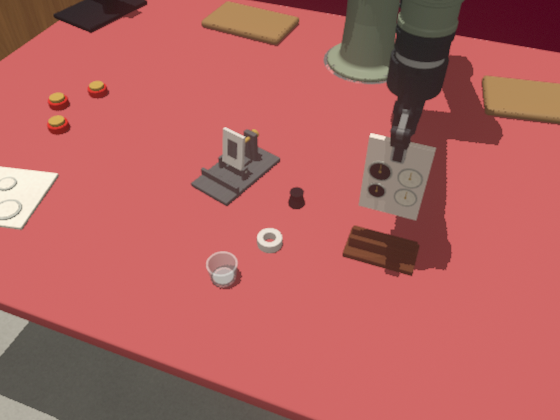

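```bash
python3 -m inch '[[[-0.03,-0.006,0],1.7,5],[[-0.066,-0.014,0],4,5],[[-0.105,-0.022,0],6,5],[[-0.14,-0.03,0],8,5],[[-0.175,-0.037,0],10,5],[[-0.21,-0.044,0],12,5],[[-0.245,-0.052,0],14,5],[[-0.28,-0.058,0],15,5],[[-0.31,-0.065,0],16,5],[[-0.335,-0.07,0],17,5],[[-0.35,-0.072,0],17,5],[[-0.35,-0.072,0],17,5]]'; python3 -c "
from h import *
S=cam('scene')
for u,v in((363,206),(415,216)):
    p,d=ray(S,u,v); print((p+d*(.6699-p[0])/d[0]).round(4))
plan(ew(-17,0,230),-17); save('scene','s7');save('top','t7')
im=cv2.imread('pics/s7.png')[80:230,150:350]; cv2.imwrite('pics/s7z.png',cv2.resize(im,(800,600),interpolation=3))"
```

```text
t: 12.3
tcp_pos: [0.5908, -0.1597, 0.2266]
tool_rot: [-2.528, -1.863, 0.003]
force: [0.4, 0.8, -1.3]
finger_gap: 0.106
grip_force: 58.9
[0.6699 0.1533 0.1122]
[0.6699 0.2416 0.1203]
tcp [ 0.5908 -0.1597  0.2266] q6 1.487 shift mm [ 3.8 -2.6 -3.4] turn -0.2
```

View pics/s7z.png

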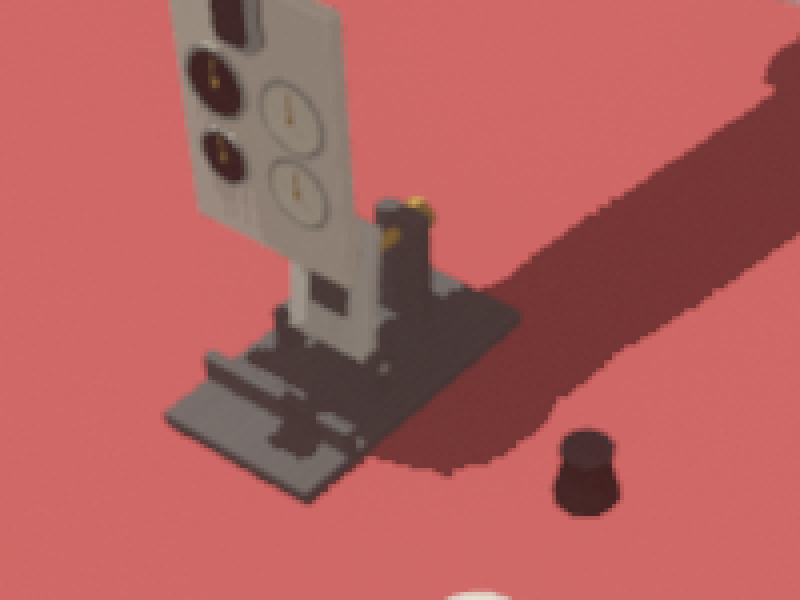

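The view shows the board hanging over the easel, dials to the front. The lower-left corner is at about (200,132) in the full image, and the leg stands behind at the stop. I check the pose numerically.

```bash
python3 - <<'E'
from h import *
S=cam('scene'); T=cam('top')
n=RE.apply([1,0,0])
o=sensors.get_obs()['tcp_pos']; xe=we(o)[0]; print(we(o))
for u,v in((200,132.5),(238.8,146.3),(192.5,80)):
    p,d=ray(S,u,v); p0=ew(xe+5,0,0); t=((p0-p)@n)/(d@n); print(we(p+d*t).round(1))
for q in([xe+5,-50,112],[xe+5,50,112]): print(((proj(S,ew(*q))-[150,80])*4).round())
E
```

```text
[-14.72394639  -0.51841013 227.0037786 ]
[ -9.7 -49.2 109.7]
[ -9.7  54.6 125.8]
[ -9.7 -50.8 229.3]
[198. 206.]
[349. 284.]
```

```bash
python3 -m inch '[[[0.001,-0.001,0.02],0,5],[[0.001,-0.001,0.045],0,5],[[0.001,-0.001,0.065],0,5],[[0.001,-0.001,0.08],0,5],[[0.001,-0.001,0.086],0,5],[[0.001,-0.001,0.09],0,5],[[0.001,-0.001,0.09],0,5]]';  python3 -m inch '[[[0,0,0.002],0,5],[[0,0,0.004],0,5],[[0,0,0.004],0,5]]'
```

```text
t: 12.98
tcp_pos: [0.5912, -0.1544, 0.1375]
tool_rot: [-2.523, -1.87, 0.001]
force: [0.2, -0.7, -2.2]
finger_gap: 0.109
grip_force: 58.9
t: 13.23
tcp_pos: [0.5917, -0.1556, 0.1346]
tool_rot: [2.525, 1.868, 0.001]
force: [-0.1, -0.3, -3.4]
finger_gap: 0.108
grip_force: 58.9
```

```bash
python3 -m inch '[[[0,0,0.002],0,5],[[0,0,0.004],0,5],[[0,0,0.004],0,5]]' | egrep 'tcp|^force'; for i in 1 2 3; do python3 -m inch '[[[0,0,0.001],0,5],[[0,0,0.001],0,5]]' | egrep 'tcp|^force'; done; python3 -c "
from h import *
print(we(sensors.get_obs()['tcp_pos']))"
```

```text
tcp_pos: [0.591, -0.1556, 0.1299]
force: [-0.1, 1.2, -1.8]
tcp_pos: [0.5912, -0.1556, 0.1289]
force: [-0.3, 0.4, -2.8]
tcp_pos: [0.5912, -0.1556, 0.1279]
force: [-0.7, -0.1, -1.9]
tcp_pos: [0.5914, -0.1557, 0.1276]
force: [-1.1, 0.0, 1.9]
[-14.99704934   0.20923801 127.6346791 ]
```

```bash
python3 -m inch '[[[0,0,0],0,12],[[0,0,0],0,14],[[0,0,0],0,16],[[0,0,0],0,18],[[0,0,0],0,20],[[0,0,0],0,22]]'; python3 -c "
from h import *
print(we(sensors.get_obs()['tcp_pos']))
W=cam('wrist'); a=save('wrist','w8')[:,:,::-1]; b=save('scene','s8')[80:230,150:350,::-1]
cv2.imwrite('pics/m8.png',np.hstack([cv2.resize(a,(400,300)),cv2.resize(b,(400,300),interpolation=3)]))"
```

```text
t: 14.48
tcp_pos: [0.5913, -0.1556, 0.1271]
tool_rot: [2.526, 1.868, 0.0]
force: [0.0, 0.5, 0.8]
finger_gap: 0.219
grip_force: 0.0
[-15.15757048   0.29106098 127.07417959]
```

View pics/m8.png

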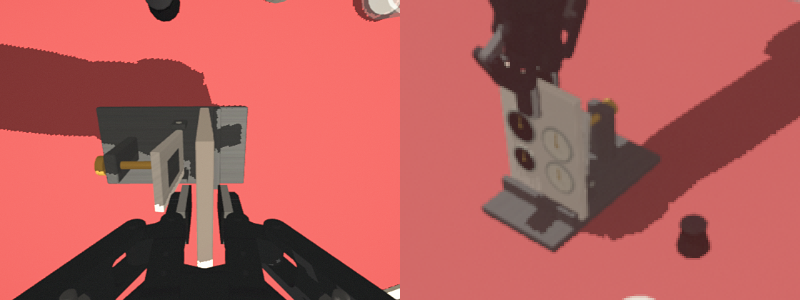

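Board stands upright on the base behind the lip, loose between the fingers. I lean it back, guided by the fingers.

```bash
python3 -m inch '[[[0,0,-0.004],0,24],[[0,0,-0.008],0,26],[[0,-0.003,-0.010],0,28],[[0,-0.006,-0.010],0,28],[[0,-0.008,-0.010],0,28],[[0,-0.010,-0.010],0,28],[[0,-0.012,-0.010],0,28],[[0,-0.014,-0.010],0,28],[[0,-0.016,-0.010],0,28],[[0,-0.018,-0.010],0,28],[[0,-0.020,-0.010],0,28],[[0,-0.020,-0.010],0,28]]' | egrep '^t:|tcp|^force|gap'; python3 -m inch '[[[0,-0.002,0],0,28],[[0,-0.004,0],0,28],[[0,-0.006,0],0,28],[[0,-0.008,0],0,28],[[0,-0.010,0],0,28],[[0,-0.012,0],0,28],[[0,-0.0135,0],0,28],[[0,-0.0145,0],0,28],[[0,-0.0145,0],0,28]]'| egrep '^t:|tcp|^force|gap|grip'; python3 -c "
from h import *
print(we(sensors.get_obs()['tcp_pos']))
W=cam('wrist'); a=save('wrist','w9')[:,:,::-1]; b=save('scene','s9')[80:230,150:350,::-1]
cv2.imwrite('pics/m9.png',np.hstack([cv2.resize(a,(400,300)),cv2.resize(b,(400,300),interpolation=3)]))"
```

```text
t: 15.58
tcp_pos: [0.5716, -0.1495, 0.137]
force: [0.3, 0.3, -0.6]
finger_gap: 0.281
t: 16.33
tcp_pos: [0.558, -0.1454, 0.1371]
force: [-0.0, -0.3, 0.6]
finger_gap: 0.28
grip_force: 0.1
[-49.99621106   0.27688123 137.07532876]
```

View pics/m9.png

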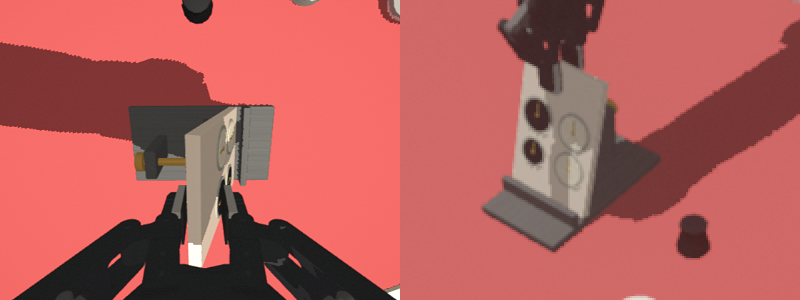

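The board leans back with its top close to the rear finger (wrist image, about (195,235)). I move the fingers slightly farther back and open them slowly so the board settles on the leg.

```bash
python3 -m inch '[[[0,-0.001,0],0,29],[[0,-0.002,0],0,30],[[0,-0.003,0],0,32],[[0,-0.003,0],0,34],[[0,-0.003,0],0,37],[[0,-0.003,0],0,40],[[0,-0.003,0],0,40]]' | egrep '^t:|tcp|^force|gap|grip'; python3 -m inch '[[[0,-0.003,-0.005],0,45],[[0,-0.003,-0.012],0,50],[[0,-0.003,-0.02],0,50],[[0,-0.003,-0.03],0,50],[[0,-0.003,-0.05],0,50],[[0,-0.003,-0.08],0,50],[[0,-0.003,-0.11],0,50],[[-0.03,-0.003,-0.13],0,50],[[-0.06,-0.003,-0.13],0,50],[[-0.1,-0.003,-0.13],0,50],[[-0.1,-0.003,-0.13],0,50]]' | egrep '^t:|tcp|^force|gap|grip'; python3 -c "
from h import *
a=save('wrist','w10')[:,:,::-1]; b=save('scene','s10')[80:230,150:350,::-1]
o=np.hstack([cv2.resize(a,(400,300)),cv2.resize(b,(400,300),interpolation=3)]);cv2.imwrite('pics/m10.png',o)"
```

```text
t: 17.02
tcp_pos: [0.5554, -0.1446, 0.1371]
force: [0.1, 0.8, -0.4]
finger_gap: 0.398
grip_force: 0.0
t: 17.93
tcp_pos: [0.5222, -0.2453, 0.2689]
force: [0.7, -0.6, -0.6]
finger_gap: 0.496
grip_force: 0.0
```

View pics/m10.png

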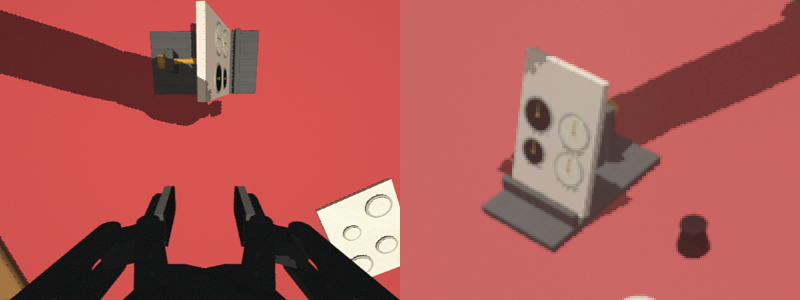

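The board leans on the leg behind the lip, centred, dials out, with the robot clear. I check the lean and centring numerically, then hand in.

```bash
python3 - <<'E'
from h import *
W=cam('wrist')
for u,v in((195,3),(197,100),(206,100)): print(we(onz(W,u*1.4,v*1.4,.155)).round(1))
S=cam('scene')
for u,v,z in((512,190,26),(578,218,26),(528,50,155),(607,82,155)): print(we(onz(S,150+(u-400)/2,80+v/2,z/1000)).round(1))
a=cv2.cvtColor(capture('wrist'),7).astype(int);capture('scene');b=cv2.cvtColor(capture('wrist'),7).astype(int);print("moving px",(abs(a-b)>40).sum())
E
```

```text
[-63.9  52.7 155. ]
[-63.2 -42.7 155. ]
[-52.9 -42.7 155. ]
[ 12.8 -22.7  26. ]
[ 2.7 58.9 26. ]
[-51.1 -44.  155. ]
[-58.4  51.6 155. ]
moving px 2108
```

```bash
python3 - <<'E'
from h import *
for n in('wrist','scene'):
    a=cv2.cvtColor(capture(n),7).astype(int);capture('top');capture('top');b=cv2.cvtColor(capture(n),7).astype(int)
    m=abs(a-b)>40;y,x=np.nonzero(m);print(n,m.sum(), (x.min(),x.max(),y.min(),y.max(),np.median(x),np.median(y)) if m.any() else '')
o=sensors.get_obs();print(abs(o['qd']).max(),o['t'])
E
```

```text
wrist 398 (np.int64(9), np.int64(559), np.int64(12), np.int64(391), np.float64(493.5), np.float64(281.0))
scene 0 
0.004088015306073116 18.5833
```

Scene camera shows no motion, and the wrist differences were only the arm settling.

```bash
python3 -c "
from h import *
print(workorder.close_job())"
```

```text
the job is handed in; nothing more can be done
None
```

The leg was pressed home against its stop at about 12 N, the board now stands centred on the easel leaning about 0.29 rad with its dials facing out, and the job is handed in; no verdict was returned.

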